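# Turn a three-lug lens cell until it drops home in its holder

### The arm

A 6-joint arm with a two-finger parallel gripper is mounted at the origin on a cart in front of the work surface, level with it; the furniture and walls round the work are solid. World frame = base frame: x ahead of the robot, y to its left, z up, the work surface at z = 0. Lengths are in m, angles in rad, forces in N, time in s.
With the tool pointing down it reaches from about 0.325 to 0.9 m from the base axis. Payload 3.5 kg.
Tool frame: the origin (TCP) lies midway between the tips of the shut fingers; the grasp point (between the pads) lies 19 mm behind it; z points along the fingers, y is the line along which they close (so a half turn about z gives the same grasp; the last joint's range is limited). The gripper opens to 85 mm and grips with 20 to 120 N. Pads are 22 mm wide; open, the fingers measure 114 mm over their backs; the gripper's body (76 mm by 85 mm) begins 54 mm behind the grasp point. The pads swing forward as they close: fully open they stand 13 mm farther back than shut.
Start: joints at [1.168, 0.276, -0.026, 1.268, 0, 1.467], TCP at [0.185, 0.597, 0.231] pointing down, gripper open.
Joint ranges: [-3.12, 3.12], [-0.85, 1.88], [-1.08, 1.24], [-1.95, 2.15], [-1.57, 1.53], [-3.14, 3.14]. Speed limits (rad/s): [2.57, 2.57, 3.14, 3.14, 3.14, 3.14].

### API

Orientations are given as a unit quaternion [x, y, z, w].
In Python, from rig import robot gives the robot as it stands. Calls block until the motion is done:
- robot.move_to(position, orientation): joint-space move of the TCP to a pose.
- robot.movel(position, rotation=None, rate=0.15, until_force=None): straight line of the TCP; rotation=None keeps the orientation; rate is the mean speed in m/s. With until_force (N) it stops when the force on the tool has changed by that much, and returns True; else False.
- robot.move_j(angles): joint-space move.
- robot.gripper_to(opening): finger opening in m; the grip force is fixed at half the most; returns when the fingers have stopped.
- robot.dwell(seconds).
- robot.solve_ik(position, orientation): joint angles nearest the present ones, or None.
- robot.observe(): the state.
- robot.snapshot(name): name is "side" or "top" or "wrist"; returns a dict with "frame" (480x640x3 uint8, red, green, blue), "range_z" (480x640 float32, m along the optical axis (not along the pixel's ray), 0 where there is no reading), "fovy" (degrees; the focal length in pixels is half the picture's height over the tangent of half this angle, whatever the lens; pixels are square), "cx", "cy" (the principal point, pixels), "world_to_cam" (4x4, takes a point from world to camera coordinates). Camera axes: x right, y down, z forward; pixel columns grow to the right and rows downward; lengths in m; the calibration is good to about 2 mm. The wrist camera is an equidistant fisheye: a pixel r from the principal point sees the ray r / f radians off the axis. A picture is of the moment at which its call begins.
A pose or a line that the arm cannot do raises robot.MotionError and nothing moves.
- robot.finish_job(): hands the job in; it is judged then, once.
The state is a dict: "time": time; "joint_pos": joint angles; "joint_velocities": joint speeds; "effort": joint torques, N m; "position": TCP position; "orientation": TCP orientation; "wrist_force": force on the tool from outside, world axes, zero at the start; "moment": the same for the moment, N m; "finger_gap": finger opening in m; "grip_force": force on a finger pad.
Only numpy, scipy, OpenCV 4.12 (cv2) and the standard library are available. Lean on these libraries where they do the work, as an engineer would, in place of code of your own. Each camera call takes 0.05 s, during which the arm holds its last target. There are 200 camera calls.

### The job

One of the two lens cells in the aluminium holder has not gone home: its three lugs rest on top of the collar instead of in the notches, so it stands higher than its neighbour. Turn it by its finger bar, with only light pressure, until the lugs drop into the notches and it sits fully down and level like its neighbour, then let go. Leave the neighbour as it is.

Things in the scene. Friction and masses are not known exactly. Their poses are not given: they have to be found in the camera images.
- cell_bar (a point): centre of the finger bar of the lens cell that is not home (in either seat of the holder). Upright bar on the cell's axis, 50 mm long on the cell's x, 10 thick on y, 26 high; grip it from above across its thickness. The point is 13 over the rim's top face, 13 under the bar's top, 25 over the lugs' underside. Axes: the cell's, z up. Above the bench: 61 at the start, 53 when home (it drops 8).
- cell: the same dark steel cell, loose, about 0.12 kg; origin at its underside centre, 39 below the bar's centre. Round body, radius 28 mm, 26 high: plain pilot 14 high, then three lugs 8 high, 12 wide, to radius 42, at 0, 120, 240 degrees from its +x (bar along x). Lugs start on the collar 29 to 60 degrees from the nearest notches, either way; a turn to any notches will do.
- home_cell_bar (a point): centre of the finger bar of the neighbouring, like cell, which is already home in the holder's other seat (this point 53 above the bench) and must stay. A third like cell lies on the bench beyond the holder; it plays no part.
- holder: aluminium holder fixed on the bench, 236x100x28 mm; origin mid-underside, x lengthwise. Round seats at x = -55 and +55: bore radius 30.5 (2.5 play), collar of radius 46 and 8 high (top 36 above bench) with three notches 28 wide, 8 deep, open outwards, at 0, 120, 240 degrees from +x. A cell drops by its weight when its lugs are within 10 degrees of the notches; its lug tops are then flush.
Mind the look-alikes: they are no part of the job. Leave any yellow look-alike of the cell alone.

How it is judged:
By the outcome, as a careful person would: the job done as asked, in the order asked, and still so for the second after the job is handed in, with the robot touching nothing.
It also fails if it takes over 32 s, if anything falls off the work surface, if the arm or the gripper's body presses on something with over 40 N, if the wrist force passes 120 N, or if a joint passes its speed limit or range.

## Working session

There is one attempt and no reset: what is moved stays moved. The work goes in short steps, each a Python script; the robot and the scene stay as the last script left them, time stands still between calls to the robot, and variables do not carry over. Pictures are saved under pics/ and viewed, at most 10 in all, crops included, and the job is handed in when it is done.

```bash
mkdir -p pics; ls; python3 - <<'E'
from rig import robot
import cv2,numpy as np,pickle
d={}
for n in("top","side"):
    s=robot.snapshot(n);d[n]=s
    cv2.imwrite(f"pics/{n}1.png",s["frame"][:,:,::-1])
    print(n,s["fovy"],s["cx"],s["cy"],np.round(s["world_to_cam"],3).tolist(),(s["range_z"]>0).mean())
pickle.dump(d,open("d1.pkl","wb"))
o=robot.observe();print(o["time"],o["position"],o["orientation"],o["wrist_force"],o["finger_gap"])
E
```

```text
pics
top 42.49213763383489 324.0601863698364 249.661245798415 [[0.025, -1.0, 0.001, 0.23], [-0.997, -0.025, -0.074, 0.623], [0.074, 0.001, -0.997, 1.036], [0.0, 0.0, 0.0, 1.0]] 0.9961263020833333
side 44.64747738488564 322.89387923289513 233.51642663683907 [[0.557, -0.831, 0.011, -0.127], [-0.456, -0.316, -0.832, 0.438], [0.694, 0.458, -0.555, 0.505], [0.0, 0.0, 0.0, 1.0]] 0.995888671875
0.1 [0.18428757 0.59646277 0.23026084] [ 1.49316819e-01  9.88788887e-01 -9.79582306e-04 -2.55707448e-04] [-0.54401823  0.29987348 -0.2953533 ] 0.08492108492298085
```

View pics/top1.png

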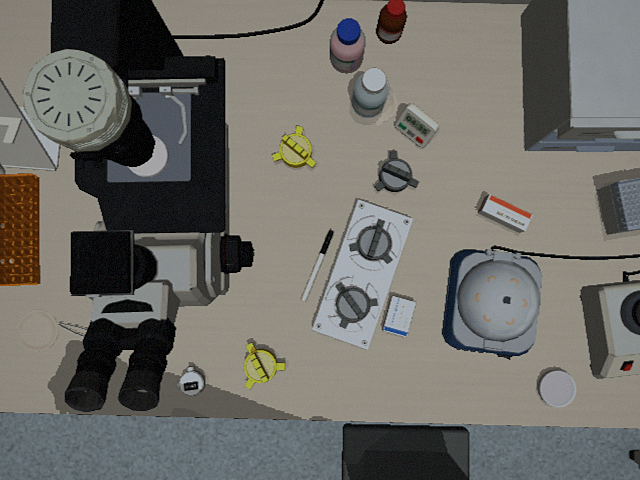

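View pics/side1.png

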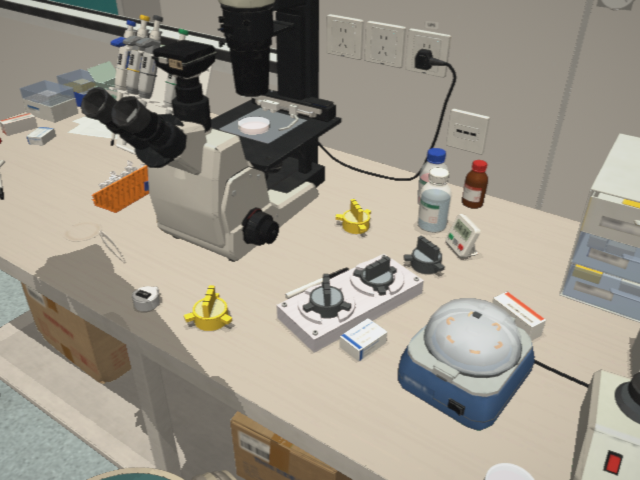

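Top view: holder tilted, with cells at about (375,242) and (353,303). A third cell lies at (397,174), and the yellow look-alikes are at (297,149) and (261,366). Next I'll crop in on the holder and get its geometry from depth.

```bash
cat > h.py <<'E'
import numpy as np,cv2
def cloud(s):
    f=240/np.tan(np.radians(s["fovy"])/2);z=s["range_z"]
    v,u=np.mgrid[:480,:640]
    P=np.stack([(u-s["cx"])/f*z,(v-s["cy"])/f*z,z],-1)
    W=np.linalg.inv(s["world_to_cam"]);return P@W[:3,:3].T+W[:3,3]
def px(s,p):
    f=240/np.tan(np.radians(s["fovy"])/2);c=s["world_to_cam"]@np.r_[p,1]
    return c[0]/c[2]*f+s["cx"],c[1]/c[2]*f+s["cy"]
E
python3 - <<'E'
import pickle;from h import *
d=pickle.load(open("d1.pkl","rb"))
s=d["top"];X=cloud(s)
a=cv2.resize(s["frame"][190:355,305:420,::-1],None,fx=3.4,fy=3.4,interpolation=cv2.INTER_CUBIC)
b=cv2.resize(d["side"]["frame"][240:350,270:430,::-1],None,fx=2.5,fy=2.5,interpolation=cv2.INTER_CUBIC)
c=np.zeros((600,800,3),np.uint8);c[:a.shape[0],:a.shape[1]]=a;c[:b.shape[0],400:400+b.shape[1]]=b
cv2.imwrite("pics/crop.png",c)
print("bench",np.median(X[340:350,400:440,2]))
win=np.zeros((480,640),bool);win[190:355,305:420]=1
# holder plate: light grey
m=(win&(X[...,2]>.018)&(X[...,2]<.033)).astype(np.uint8)
n,l,st,ce=cv2.connectedComponentsWithStats(m);i=1+np.argmax(st[1:,4])
hm=(win&(X[...,2]>.018)).astype(np.uint8);n,l,st,ce=cv2.connectedComponentsWithStats(hm)
i=1+np.argmax(st[1:,4]);pts=X[l==i][:,:2];r=cv2.minAreaRect((pts*1000).astype(np.float32));print("rect",r)
for c0 in((375,242),(353,303)):
    w=np.zeros_like(win);w[c0[1]-30:c0[1]+30,c0[0]-30:c0[0]+30]=1
    Z=X[w][:,2]
    print(c0,"max",np.percentile(Z,[99,99.7]),np.histogram(Z,np.arange(.02,.085,.004)))
    for lo in(.05,.058):
        b=X[w&(X[...,2]>lo)]
        if len(b)>5:print(lo,len(b),cv2.minAreaRect((b[:,:2]*1000).astype(np.float32)),np.median(b[:,2]))
E
```

```text
bench 3.709391534589823e-05
rect ((577.9222412109375, 178.64132690429688), (101.3223648071289, 236.4065704345703), 71.84103393554688)
(375, 242) max [0.06805808 1.07919146] (array([ 30, 570, 766, 503, 852, 317,  10,   2,   6,   4,  23, 135,  27,
         0,   0,   0]), array([0.02 , 0.024, 0.028, 0.032, 0.036, 0.04 , 0.044, 0.048, 0.052,
       0.056, 0.06 , 0.064, 0.068, 0.072, 0.076, 0.08 , 0.084]))
0.05 209 ((590.3838500976562, 191.01980590820312), (24.28704071044922, 147.15821838378906), 53.2083740234375) 0.06628659682560589
0.058 199 ((590.3838500976562, 191.01980590820312), (24.28704071044922, 147.15821838378906), 53.2083740234375) 0.06638451826949665
(353, 303) max [0.07638601 0.07864737] (array([ 25, 634, 816, 352, 364, 115, 468, 279,   9,   2,   3,   2,  16,
       142,  34,   0]), array([0.02 , 0.024, 0.028, 0.032, 0.036, 0.04 , 0.044, 0.048, 0.052,
       0.056, 0.06 , 0.064, 0.068, 0.072, 0.076, 0.08 , 0.084]))
0.05 286 ((524.0509643554688, 204.1401824951172), (50.24184799194336, 70.38928985595703), 15.668846130371094) 0.07325395010166447
0.058 208 ((531.6914672851562, 206.80789184570312), (72.75836181640625, 26.108783721923828), 59.7627067565918) 0.07445944424035578
```

View pics/crop.png

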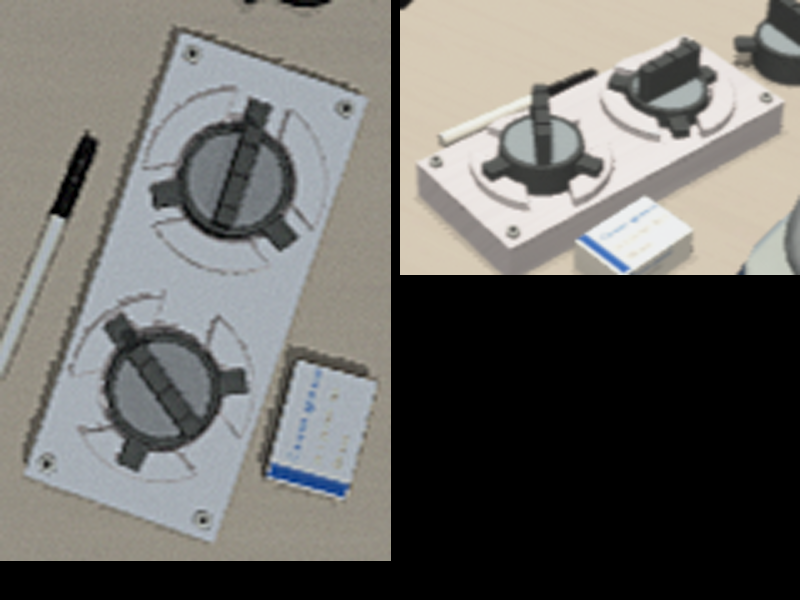

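The raised cell is the near one at (353,303): its bar top is about 74 mm high, against about 66 mm for the neighbour. The notch gaps point up the holder, and the neighbour's lugs sit in theirs. Now for exact poses and a clear route past the microscope.

```bash
cat > m.py <<'E'
from h import *
def bar(s,lo,hi,c,R=.032):
    X=cloud(s);m=(X[...,2]>lo)&(X[...,2]<hi)&(np.hypot(X[...,0]-c[0],X[...,1]-c[1])<R)
    n,l,st,_=cv2.connectedComponentsWithStats(m.astype(np.uint8));b=X[l==1+np.argmax(st[1:,4])]
    q=b[:,:2]*1000;q=q.astype(np.float32);r=cv2.minAreaRect(q);w=q-q.mean(0);e=np.linalg.svd(w,full_matrices=0)[2][0]
    return q.mean(0),np.degrees(np.arctan2(e[1],e[0]))%180,np.round(r[0]),np.round(r[1]),np.median(b[:,2]),len(b)
E
python3 - <<'E'
import pickle;from m import *
from rig import robot
from scipy.spatial.transform import Rotation as Ro
d=pickle.load(open("d1.pkl","rb"))
for n in d:
    print(n,"raised",bar(d[n],.066,.085,(.526,.196)));print(n,"home",bar(d[n],.058,.075,(.630,.161)))
# plate orientation from holder edges
X=cloud(d["top"]);win=np.zeros((480,640),bool);win[190:355,305:420]=1
for n in d:
    X=cloud(d[n]);Xr=np.hypot(X[...,0],X[...,1]);a=np.degrees(np.arctan2(X[...,1],X[...,0]))
    o=(X[...,2]>.06)&(X[...,2]<.6)&(a>0)&(a<85)
    for A in range(0,85,10):
        k=o&(a>=A)&(a<A+10)
        if k.sum()>20:print(n,A,"min r",np.round(np.percentile(Xr[k],1),3),"zmax of r<.65",np.round(np.percentile(X[k&(Xr<.65)][:,2],99) if (k&(Xr<.65)).any() else 0,3))
o=robot.observe();R=Ro.from_quat(o["orientation"]);print(R.as_matrix().round(2).tolist())
for yaw in(0,90,180,270):
    q=(Ro.from_euler("z",yaw,degrees=True)*Ro.from_quat([1,0,0,0])).as_quat()
    j=robot.solve_ik([.526,.196,.1],q);print(yaw,None if j is None else np.round(j,2))
E
```

```text
top raised (array([525.4889, 195.635 ], dtype=float32), np.float32(37.090164), array([525., 195.]), array([49., 10.]), np.float64(0.07440847467969713), 193)
top home (array([629.56195, 161.50426], dtype=float32), np.float32(162.30647), array([630., 161.]), array([10., 50.]), np.float64(0.06627113636293003), 187)
side raised (array([520.494 , 191.3307], dtype=float32), np.float32(37.49588), array([523., 193.]), array([52., 10.]), np.float64(0.07182097797312376), 152)
side home (array([626.3841 , 158.32785], dtype=float32), np.float32(161.45477), array([628., 159.]), array([14., 51.]), np.float64(0.06358251689438055), 167)
top 0 min r 0.467 zmax of r<.65 0.109
top 10 min r 0.547 zmax of r<.65 0.077
top 20 min r 0.567 zmax of r<.65 0.078
top 30 min r 0.683 zmax of r<.65 0
top 40 min r 0.607 zmax of r<.65 0.352
top 50 min r 0.64 zmax of r<.65 0.339
side 0 min r 0.092 zmax of r<.65 0.301
side 10 min r 0.083 zmax of r<.65 0.302
side 20 min r 0.058 zmax of r<.65 0.302
side 30 min r 0.666 zmax of r<.65 0.302
side 40 min r 0.059 zmax of r<.65 0.348
side 50 min r 0.058 zmax of r<.65 0.336
side 60 min r 0.058 zmax of r<.65 0.301
[[-0.96, 0.3, -0.0], [0.3, 0.96, -0.0], [0.0, -0.0, -1.0]]
0 [ 0.24  0.27 -0.33  0.97  0.   -2.9 ]
90 [ 0.24  0.27 -0.33  0.97  0.    1.81]
180 [ 0.24  0.27 -0.33  0.97  0.    0.24]
270 [ 0.24  0.27 -0.33  0.97  0.   -1.33]
```

The top and side views agree: bar axis at (0.5255, 0.1955), 37.1°, top at 74 mm. The notches are at about -18°, so the cell needs a -55° turn. I'll retract clear of the microscope, approach and grip.

```bash
cat >> m.py <<'E'
from scipy.spatial.transform import Rotation as Ro
def Q(yaw): return (Ro.from_euler("z",yaw,degrees=True)*Ro.from_quat([1,0,0,0])).as_quat()
def rep(robot,t=""):
    o=robot.observe();print(t,round(o["time"],2),np.round(o["position"],4),"F",np.round(o["wrist_force"],1),"gap",round(o["finger_gap"],4),"g",round(o["grip_force"],1),"M",np.round(o["moment"],2),"j6",round(o["joint_pos"][5],3))
E
python3 - <<'E'
from m import *
from rig import robot
q=Q(217.1)
robot.move_to([.118,.385,.24],robot.observe()["orientation"]);rep(robot,"retract")
robot.move_to([.38,.2,.24],q);rep(robot,"mid")
robot.move_to([.5253,.1955,.13],q);rep(robot,"above")
robot.gripper_to(.045);rep(robot)
h=robot.movel([.5253,.1955,.0535],rate=.06,until_force=5);rep(robot,h)
if not h: robot.gripper_to(0);rep(robot,"grip")
s=robot.snapshot("side");cv2.imwrite("pics/grip.png",cv2.resize(s["frame"][200:360,220:460,::-1],None,fx=3,fy=3))
E
```

```text
retract 0.99 [0.1186 0.3863 0.2405] F [-0.8  0.4  0.2] gap 0.0855 g 0.0 M [ 0.01 -0.01 -0.  ] j6 1.412
mid 2.52 [0.3802 0.2005 0.2399] F [-0.8  0.2 -0. ] gap 0.0853 g 0.0 M [-0.03 -0.03 -0.07] j6 -0.313
above 3.27 [0.5245 0.1959 0.1303] F [ 0.1 -0.1  0.7] gap 0.0856 g 0.0 M [-0.03  0.03 -0.02] j6 -0.406
 3.75 [0.5252 0.1956 0.1306] F [-0.1  0.5  0.2] gap 0.0452 g 0.0 M [0.   0.02 0.02] j6 -0.407
False 5.17 [0.5258 0.1956 0.054 ] F [-0.1  0.1  0.2] gap 0.0446 g 0.0 M [ 0.04  0.04 -0.01] j6 -0.407
grip 5.58 [0.5257 0.1956 0.0539] F [-0.2  0.4  2.1] gap 0.0087 g 60.1 M [-0.02 -0.02  0.02] j6 -0.407
```

View pics/grip.png

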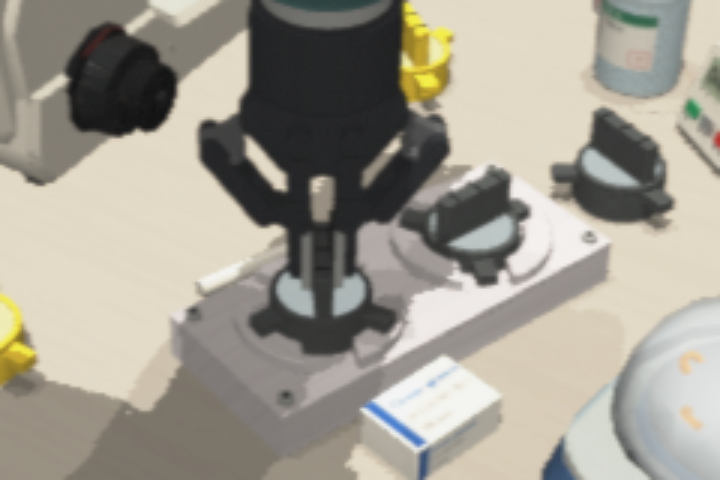

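The bar is gripped squarely (gap 8.7 mm, tips clear of the rim at about (320,300)). Next: turn it to the notches, then feel downward lightly.

```bash
python3 - <<'E'
from m import *
from rig import robot
p=[.5257,.1956,.0537]
for y in np.linspace(217.1,161.9,6)[1:]:
    robot.move_to(p,Q(y));rep(robot,y)
h=robot.movel([p[0],p[1],.0457],rate=.02,until_force=6);rep(robot,("down",h))
E
```

```text
206.06 5.93 [0.526  0.1957 0.0539] F [-0.5  1.4  2.2] gap 0.0087 g 60.1 M [ 0.03 -0.07 -0.02] j6 -0.217
195.02 6.23 [0.526  0.1957 0.0539] F [0.1 0.4 2.4] gap 0.0082 g 60.1 M [-0.03 -0.05 -0.05] j6 -0.026
183.98000000000002 6.53 [0.5259 0.1957 0.0539] F [ 0.7 -1.5  3.5] gap 0.0088 g 60.2 M [-0.05 -0.05 -0.07] j6 0.166
172.94 6.83 [0.525  0.1956 0.0531] F [ 0.6  0.8 -0.8] gap 0.0085 g 59.7 M [ 0.1  -0.03 -0.04] j6 0.358
161.9 7.13 [0.5251 0.1954 0.0531] F [ 1.   0.3 -1.2] gap 0.0089 g 59.6 M [ 0.07 -0.03  0.  ] j6 0.55
('down', True) 7.55 [0.5255 0.1956 0.0459] F [-0.1  0.5  4. ] gap 0.0087 g 60.3 M [-0.02  0.04 -0.01] j6 0.555
```

It went down 7.2–8 mm in the notches before meeting light contact. I'll let go, rise and check.

```bash
python3 - <<'E'
from m import *
from rig import robot
robot.gripper_to(.045);rep(robot,"open")
p=robot.observe()["position"]
robot.movel([p[0],p[1],.14],rate=.08)
robot.move_to([.36,.19,.24],Q(161.9));rep(robot,"away")
t=robot.snapshot("top");s=robot.snapshot("side")
print("near",bar(t,.058,.085,(.526,.196)));print("far",bar(t,.058,.085,(.630,.161)))
X=cloud(t)
for n,c in(("near",(.5255,.1955)),("far",(.6298,.1612))):
    r=np.hypot(X[...,0]-c[0],X[...,1]-c[1]);a=np.degrees(np.arctan2(X[...,1]-c[1],X[...,0]-c[0]))
    # rim tilt, and lug heights
    k=(r<.026)&(X[...,2]<.052)&(X[...,2]>.03);A=np.c_[X[k][:,:2]-c,np.ones(k.sum())]
    print(n,"rim tilt deg/height",np.degrees(np.linalg.lstsq(A,X[k][:,2],rcond=None)[0][:2]).round(2),np.median(X[k][:,2]).round(4),
     "lugs",[np.median(X[(r>.032)&(r<.041)&(abs((a-b+180)%360-180)<7)][:,2]).round(4) for b in(-18,102,222)])
u=cv2.resize(t["frame"][190:355,305:420,::-1],None,fx=3.4,fy=3.4);w=cv2.resize(s["frame"][240:350,270:430,::-1],None,fx=2.5,fy=2.5)
c=np.zeros((600,800,3),np.uint8);c[:u.shape[0],:u.shape[1]]=u;c[:w.shape[0],400:400+w.shape[1]]=w
cv2.imwrite("pics/end.png",c)
E
```

```text
open 7.99 [0.5243 0.1953 0.0448] F [-0.9 -0.5  0.1] gap 0.0446 g 0.0 M [ 0.04  0.01 -0.04] j6 0.556
away 10.12 [0.3607 0.1901 0.2397] F [ 0.4  0.2 -0.4] gap 0.0447 g 0.0 M [ 0.03 -0.04 -0.03] j6 0.642
near (array([525.64215, 195.24062], dtype=float32), np.float32(162.00433), array([526., 195.]), array([10., 50.]), np.float64(0.06584540849869014), 191)
far (array([629.84894, 161.51953], dtype=float32), np.float32(162.205), array([630., 161.]), array([10., 50.]), np.float64(0.06603027754480761), 188)
near rim tilt deg/height [-0.55  0.12] 0.0397 lugs [np.float64(0.0367), np.float64(0.037), np.float64(0.0366)]
far rim tilt deg/height [-0.07  0.  ] 0.0395 lugs [np.float64(0.0358), np.float64(0.036), np.float64(0.0364)]
```

View pics/end.png

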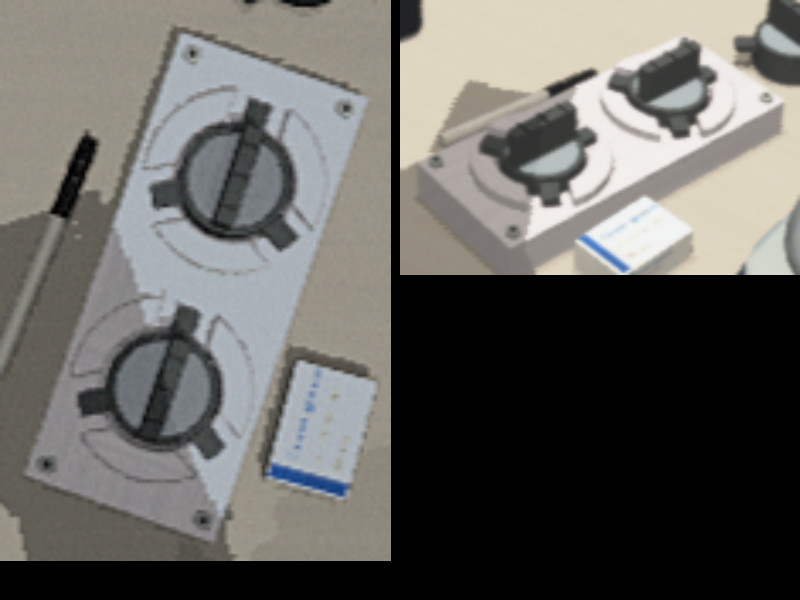

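Both cells now match: the near one at (163,387) has all three lugs in its notches. The bar tops are 65.8 and 66.0 mm, and both bars are at 162°. Handing in.

```bash
python3 -c "
from rig import robot
print(robot.finish_job())"
```

```text
the job is handed in; nothing more can be done
None
```

The raised cell was turned 55° until its lugs dropped into the notches; it now sits down and level like its neighbour, which was left untouched, and the job was handed in after about 10 s of robot time (verdict not shown).

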